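# Load and latch a tube block in the dry-block heater

### The arm

A 6-joint arm with a two-finger parallel gripper is mounted at the origin on a cart in front of the work surface, level with it; the furniture and walls round the work are solid. World frame = base frame: x ahead of the robot, y to its left, z up, the work surface at z = 0. Lengths are in mm, angles in degrees, forces in N, time in s.
With the tool pointing down it reaches from about 350 to 925 mm from the base axis. Payload 6.4 kg.
Tool frame: the origin (TCP) lies at the very end of the fingers, on their centre line; the grasp point (between the pads) lies 19 mm behind it; z points along the fingers, y is the line along which they close (so a half turn about z gives the same grasp; the last joint's range is limited). The gripper opens to 94 mm and grips with 3 to 60 N. Pads are 16 mm wide; open, the fingers measure 119 mm over their backs; the gripper's body (75 mm by 177 mm) begins 78 mm behind the grasp point.
Start: joints at [54.998, 14.043, 89.255, -0, 76.702, -9.975], TCP at [274.976, 588.984, 205.455] pointing down, gripper open.
Joint ranges: [-179.41, 179.41], [-58.25, 129.5], [7.25, 145.43], [-54.29, 234.29], [11.92, 165.04], [-157.13, 157.13]. Speed limits (degrees/s): [147.25, 147.25, 180, 180, 180, 180].

### API

Orientations are given as [roll, pitch, yaw] about the fixed x, y, z axes, in that order (R = Rz(yaw) Ry(pitch) Rx(roll)).
In Python, from station import telemetry, imaging, job, spotter gives the robot as it stands.
- The arm moves only by the tool move_arm, never from a script. Its argument "commands" is a list that holds one entry, the list of rows, each a list of 7 numbers: the finger opening in cm, from 0 to 9.4, then the shift along the tool's x, y, z in cm, then the turn, a rotation vector about the tool's x, y, z in rad. A call has 1 to 8 rows; each row shifts and turns the commanded pose from where the row before left it, along the tool's axes as they then stand; what a row does not reach is not made up. A row lasts 1/12 s, in which the tool goes at most 41.7 mm and 7.16 degrees, less where a joint would pass 70% of its speed; a pose out of reach is approached as far as the arm can. A call is refused whole if a number of a shift passes 4.17 or a number of a turn 0.125, either way. A call with a gripper value outside its range is refused whole. The fingers move at their own pace and stop on an object; "squeeze" is the grip in N (left out, the last holds). Time passes only in rows, so rows that do not move let the fingers close. It gives the time, the measured TCP pose, the force, the opening and the grip force at its end, in the units of the state.
- telemetry.read_state(): the state, without advancing time (a new reading comes with each control period).
- imaging.read_camera(name): name is "scene" or "top" or "wrist"; returns a dict with "img" (420x560x3 uint8, red, green, blue), "vertical_fov" (degrees; the focal length in pixels is half the picture's height over the tangent of half this angle, whatever the lens; pixels are square), "cx", "cy" (the principal point, pixels), "R" (3x3) and "t" (3): a world point X has camera coordinates R X + t. Camera axes: x right, y down, z forward; pixel columns grow to the right and rows downward; lengths in mm; the calibration is good to about 2 mm. The wrist camera is an equidistant fisheye: a pixel r from the principal point sees the ray r / f radians off the axis. A picture is of the moment at which its call begins. There is no depth.
- job.finish_job(): hands the job in; it is judged then, once.
Trained networks look in a picture, given as the dict that the camera call returned (one of the last four; its "shot" number tells which), for a name from the list of things; names that differ only in an ending like _2 or _b are one class to them, and where a whole thing is asked for, a point or a joint stands for the part that bears it (a point fixed in the world has none). Each returns a list of dicts, best first, with "conf" (0 to 1); they miss things now and then, are a little off and sometimes report something else, mostly with a low value. They report only what shows in the picture. A call takes as long as a camera call.
- spotter.boxes_of(target, picture): "bbox" ([left, top, width, height] in pixels, round what is visible of it).
- spotter.mark_of(target, picture): "xy" ([column, row] in pixels: a listed point, or the origin of a listed thing).
The state is a dict: "clock": time; "q": joint angles; "qd": joint speeds; "effort": joint torques, N m; "ee_pos": TCP position; "tool_rot": TCP orientation; "force": force on the tool from outside, world axes, zero at the start; "torque": the same for the moment, N m; "opening": finger opening in mm; "grasp_force": force on a finger pad.
Only numpy, scipy, OpenCV 4.12 (cv2) and the standard library are available. Lean on these libraries where they do the work, as an engineer would, in place of code of your own. Each camera call takes 0.05 s, during which the arm holds its last target. There are 200 camera calls.

### The job

Load the aluminium tube block with the three large wells into the pocket of the small dry-block heater: hook one of its end feet under the fixed lip at the far end of the pocket and let it down until it lies flat and fully home. Then turn the ball knob clockwise to its stop, so that the latch tongue lies over the block's other foot, and let go. Leave the other drilled block, the conical flask and the small plastic bottle where they stand.

Things in the scene. Friction and masses are not known exactly. Their poses are not given: they have to be found in the camera images.
- tube_block_centre (a point): Centre (half-way up) of the loose aluminium tube block to load, 0.35-0.65 kg, standing flat. Body 96 (x) x 46 (y) x 45 mm high, three 26 mm wells in a row. At each x end a 10 mm thick, 46 mm wide foot sticks out 16 mm at the bottom: 128 mm over the feet. Underside 22.5 mm below. Both ends alike. Grip across the 46 mm with fingertips 14 mm or more above its underside, to clear the rims.
- pocket (a point): Centre of the pocket floor, 35 mm above the worktop, on the fixed white heater box (230 x 116 x 35 mm). x runs along the pocket from knob end to lip end, z up. Inside 131 (x) x 49 (y) mm, 3 mm more each way than the block. Side rims 8 mm thick, 10 mm high above the floor. At +x an end wall with an overhanging lip.
- lip (a point): Middle of the lower inner edge of the rigid lip, axes as the pocket's. From the end wall (65.5 mm from the pocket's centre) it reaches 9 mm inward; underside 14 mm, top 21 mm above the floor. It leaves only 122 mm open from above, so the block cannot go in level: tilt its lip end down 10 to 15 degrees, slide the foot under the lip until it meets the end wall, then let the other end down.
- rim (a point): Middle of the top of the low rim that closes the pocket at the knob (-x) end: 8 mm thick, 9 mm high above the pocket floor, its inner face 65.5 mm from the pocket's centre. The block's other foot must come down inside it.
- ball (a point): Centre of the smooth black ball knob, 36 mm in diameter, on an upright 12 mm steel stem on the pocket's centre line, 100 mm to the -x side of its centre, 72 mm above its floor. It turns about the vertical with the latch tongue, stays where it is left (0.2 N m to turn) and slips unless gripped across its widest part. The block's top, when home, is 27 mm lower than this point.
- tongue (a point): Under the free end of the flat steel latch tongue, 48 mm from the knob's axis. The tongue is 16 mm wide, 6 mm thick, its underside 11.5 mm above the pocket floor: it passes over the foot of a block that lies home and jams against one that does not.
- latch (a joint): Angle of the ball knob and latch tongue, rad, growing clockwise seen from above. 0: tongue points across, along the heater's +y. 1.57: the stop; tongue points along +x over the end of the pocket. Starts open at 0.1 to 0.55.
- other_block_centre (a point): Centre (half-way up) of another loose aluminium block, 140 x 46 x 38 mm, without feet and with two rows of five small wells; it does not fit and is to be left alone.
- flask: Conical glass flask, 64 mm wide, 114 mm high, origin at the centre of its underside; to be left alone.
- pe_bottle: Small white plastic bottle, 52 mm wide, 100 mm high, origin at the centre of its underside; to be left alone.

How it is judged:
By the outcome, as a careful person would: the job done as asked, in the order asked, and still so for the second after the job is handed in, with the robot touching nothing.
It also fails if it takes over 61 s, if anything falls off the work surface, if the arm or the gripper's body presses on something with over 40 N, if the wrist force passes 120 N, or if a joint passes its speed limit or range.

## Working session

There is one attempt and no reset: what is moved stays moved. The work goes in short steps, Python scripts to look and compute and a tool call to move; the robot and the scene stay as the last step left them, time stands still between calls to the robot, and variables do not carry over. Pictures are saved under pics/ and viewed, at most 10 in all, crops included, and the job is handed in when it is done.

Besides the shell and the picture viewer there is one more tool, called after "Call:" as a command line: name --argument value ..., lists and objects as JSON in quotes. move_arm: Moves the arm, as the interface text tells. Its arguments: {"type":"object","properties":{"commands":{"type":"array"},"squeeze":{"type":"number"}},"required":["commands"]}

```bash
mkdir -p pics; cat > h.py <<'E'
import numpy as np, cv2
from station import telemetry, imaging, job, spotter
from scipy.spatial.transform import Rotation as Ro
def ray(p,xy):
    f=p["img"].shape[0]/2/np.tan(np.radians(p["vertical_fov"])/2)
    d=np.array([(xy[0]-p["cx"])/f,(xy[1]-p["cy"])/f])
    if p.get('name')=='wrist':
        r=np.hypot(*d); v=np.r_[d/max(r,1e-9)*np.sin(r),np.cos(r)]
    else: v=np.r_[d,1]
    R=np.array(p["R"]);t=np.array(p["t"])
    return -R.T@t, R.T@v/np.linalg.norm(v)
def atz(p,xy,z):
    o,v=ray(p,xy); return o+v*(z-o[2])/v[2]
def proj(p,X):
    c=np.array(p["R"])@np.array(X,float)+np.array(p["t"])
    f=p["img"].shape[0]/2/np.tan(np.radians(p["vertical_fov"])/2)
    if p.get('name')=='wrist':
        th=np.arctan2(np.hypot(c[0],c[1]),c[2]); k=f*th/max(np.hypot(c[0],c[1]),1e-9)
        return c[:2]*k+[p["cx"],p["cy"]]
    return f*c[:2]/c[2]+[p["cx"],p["cy"]]
def shot(n,save=None):
    p=imaging.read_camera(n); p['name']=n
    if save: cv2.imwrite(f'pics/{save}.png',p['img'][:,:,::-1])
    return p
E
python3 - <<'E'
from h import *
Z=dict(tube_block_centre=22.5,pocket=35,lip=49,rim=44,ball=107,tongue=46.5,other_block_centre=19,flask=0,pe_bottle=0)
for n in ("top","scene","wrist"):
    p=shot(n,n+'0'); print(n,p['vertical_fov'],p['t'])
    for k,z in Z.items():
        for m in spotter.mark_of(k,p)[:2]: print(k,np.round(m['xy'],1),round(m['conf'],2),np.round(atz(p,m['xy'],z),1))
s=telemetry.read_state();print(s['ee_pos'],s['tool_rot'],s['clock'],s['force'])
a=cv2.imread('pics/top0.png');b=cv2.imread('pics/scene0.png')
cv2.imwrite('pics/both.png',cv2.resize(np.vstack([a,b]),None,fx=.71,fy=.71))
E
```

```text
top 45.66620315167895 [ 114.58761053  565.23884276 1049.64937103]
tube_block_centre [302.7 197.6] 0.91 [589.3 -40.3  22.5]
tube_block_centre [186.8 262. ] 0.71 [487.4 244.2  22.5]
pocket [191.3 218.7] 0.78 [581.5 219.1  35. ]
pocket [169.8 255.3] 0.48 [507.1 277.6  35. ]
lip [188.3 194.9] 0.79 [634.2 216.5  49. ]
rim [189.4 252. ] 0.77 [505.5 231.9  44. ]
ball [185.2 261.2] 0.6 [478.3 232.8 107. ]
tongue [171.  254.7] 0.56 [506.2 272.5  46.5]
other_block_centre [372.8 189. ] 0.73 [ 582.2 -205.4   19. ]
flask [249.5 157.6] 0.83 [713.8  66.2   0. ]
flask [194.1 253. ] 0.57 [508.2 228.7   0. ]
pe_bottle [297.6 296.9] 0.79 [369.2  10.9   0. ]
pe_bottle [172.3 255.1] 0.58 [512. 279.   0.]
scene 43.811947017487604 [-413.92487084  338.18290439  895.68222082]
tube_block_centre [311.1 261. ] 0.93 [587.5 -31.7  22.5]
pocket [240.4 200.7] 0.88 [572.6 216.6  35. ]
lip [263.  187.9] 0.73 [635.9 209.9  49. ]
rim [217.3 208. ] 0.85 [507.7 218.   44. ]
rim [240.  200.7] 0.53 [565.9 208.2  44. ]
ball [198.2 190. ] 0.83 [470.3 232.5 107. ]
tongue [202.5 193.8] 0.65 [506.2 281.6  46.5]
other_block_centre [366.7 317.5] 0.9 [ 578.1 -212.    19. ]
flask [323.8 222.1] 0.9 [711.6  64.2   0. ]
pe_bottle [217.6 304.1] 0.79 [369.4   6.8   0. ]
pe_bottle [259.6 186.7] 0.45 [668.3 268.9  -0. ]
wrist 65.70646984690485 [-651.0345063   -29.78901081  392.24016946]
[274.97291755 588.96931037 205.44570781] [-1.79998183e+02  1.57388729e-04  1.54974416e+02] 1.5 [-0.13358647 -0.09826353  0.25954181]
```

View pics/top0.png

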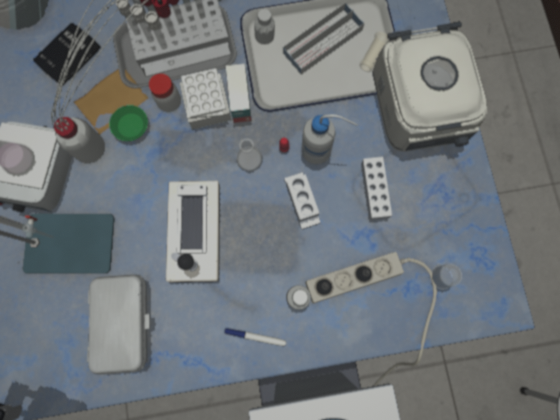

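View pics/scene0.png

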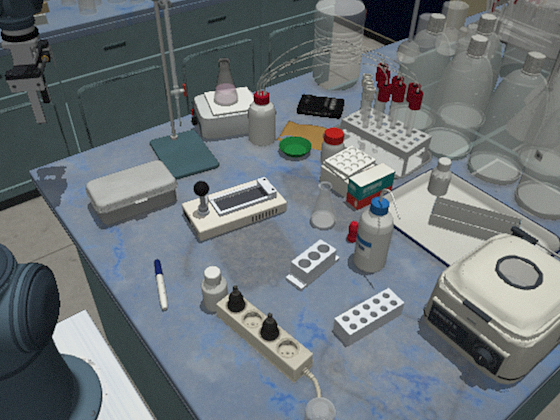

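The top view shows the white heater at about (192,230), with its knob at (186,262). The three-well block is at (302,200), and a blue-capped bottle stands near it at (318,140). The scene view agrees. Next I'll move the wrist camera over the heater.

```bash
cat >> h.py <<'E'
def plan(pos,rpy,op,n=None,start=None):
    """rows (linear in world, slerp) from the current (or given) pose"""
    s=telemetry.read_state()
    p0,r0=(s['ee_pos'],s['tool_rot']) if start is None else start
    p=np.array(p0,float);R=Ro.from_euler('xyz',r0,degrees=True);p1=np.array(pos,float);T=Ro.from_euler('xyz',rpy,degrees=True)
    tot=(R.inv()*T).as_rotvec()
    m=max(np.linalg.norm(p1-p)/40,np.degrees(np.linalg.norm(tot))/7.0)
    n=n or int(np.ceil(m+1e-6))
    pa=p.copy();Ra=R;out=[]
    for i in range(1,n+1):
        q=pa+(p1-pa)*i/n; S=Ra*Ro.from_rotvec(tot*i/n)
        d=np.round(R.inv().apply(q-p)/10,2); w=np.round((R.inv()*S).as_rotvec(),3)
        p=p+R.apply(d*10); R=R*Ro.from_rotvec(w)
        out.append([op,*[float(x) for x in d],*[float(x) for x in w]])
    for i in range(0,len(out),8): print(str(out[i:i+8]).replace(' ',''))
    return p,R.as_euler('xyz',degrees=True)
E
python3 - <<'E'
from h import *
p=shot('wrist'); o,v=ray(p,(p['cx'],p['cy'])); s=telemetry.read_state()
R=Ro.from_euler('xyz',s['tool_rot'],degrees=True).as_matrix()
print('cam in tool',R.T@(o-s['ee_pos']),'axis',R.T@v, 'f',210/np.tan(np.radians(p['vertical_fov']/2)))
plan([520,225,300],[180,0,175],9.4)
E
```

```text
cam in tool [  77.94146258    1.11868608 -179.96137691] axis [-2.70355332e-01 -1.70997167e-04  9.62760596e-01] f 325.19226210127806
[[9.4,-3.13,-1.88,-0.79,-0.0,0.0,-0.029],[9.4,-3.08,-1.98,-0.79,-0.0,0.0,-0.029],[9.4,-3.02,-2.06,-0.78,-0.0,0.0,-0.029],[9.4,-2.96,-2.15,-0.79,-0.0,0.0,-0.03],[9.4,-2.89,-2.24,-0.79,-0.0,0.0,-0.029],[9.4,-2.82,-2.32,-0.79,-0.0,0.0,-0.029],[9.4,-2.76,-2.4,-0.79,-0.0,0.0,-0.029],[9.4,-2.69,-2.48,-0.78,-0.0,0.0,-0.029]]
[[9.4,-2.61,-2.56,-0.79,-0.0,0.0,-0.029],[9.4,-2.54,-2.63,-0.79,-0.0,0.0,-0.029],[9.4,-2.46,-2.7,-0.79,-0.0,0.0,-0.029],[9.4,-2.38,-2.78,-0.79,-0.0,0.0,-0.03]]
```

Call:
move_arm --commands '[[[9.4, -3.1, -1.9, -0.8, 0, 0, -0.029], [9.4, -3.1, -2.0, -0.8, 0, 0, -0.029], [9.4, -3.0, -2.1, -0.8, 0, 0, -0.029], [9.4, -3.0, -2.15, -0.8, 0, 0, -0.03], [9.4, -2.9, -2.2, -0.8, 0, 0, -0.029], [9.4, -2.8, -2.3, -0.8, 0, 0, -0.029], [9.4, -2.8, -2.4, -0.8, 0, 0, -0.029], [9.4, -2.7, -2.5, -0.8, 0, 0, -0.029]]]'

```text
clock: 2.22
ee_pos: [439.4, 344.3, 270.1]
tool_rot: [180.0, 0.0, 168.4]
force: [0.8, 0.2, -0.1]
opening: 93.9
grasp_force: 0.0
```

Call:
move_arm --commands '[[[9.4, -2.6, -2.6, -0.8, 0, 0, -0.029], [9.4, -2.5, -2.6, -0.8, 0, 0, -0.029], [9.4, -2.5, -2.7, -0.8, 0, 0, -0.029], [9.4, -2.4, -2.8, -0.8, 0, 0, -0.03], [9.4, 0, 0, 0, 0, 0, 0]]]'

```text
clock: 2.63
ee_pos: [523.8, 219.8, 303.4]
tool_rot: [-180.0, 0.2, 174.7]
force: [0.2, 0.1, -0.5]
opening: 94.1
grasp_force: 0.0
```

```bash
python3 - <<'E'
from h import *
Z=dict(tube_block_centre=22.5,pocket=35,lip=49,rim=44,ball=107,tongue=46.5)
p=shot('wrist','w1')
for k,z in Z.items():
    for m in spotter.mark_of(k,p)[:2]: print(k,np.round(m['xy'],1),round(m['conf'],2),np.round(atz(p,m['xy'],z),1))
s=telemetry.read_state();print(s['ee_pos'],s['tool_rot'],s['clock'],s['q'],s['force'])
cv2.imwrite('pics/w1b.png',cv2.resize(cv2.imread('pics/w1.png'),(800,600),interpolation=3))
E
```

```text
tube_block_centre [119.7 232.4] 0.57 [592.2 -45.1  22.5]
pocket [279.4 210.5] 0.72 [574.9 218.9  35. ]
pocket [284.2 163.7] 0.53 [508.3 231.6  35. ]
lip [277.2 254.9] 0.97 [637.6 210.   49. ]
lip [282.1 148.3] 0.54 [485.4 230.5  49. ]
rim [280.6 164.6] 0.58 [507.8 226.5  44. ]
rim [ 46. 232.] 0.48 [ 574.7 -189.9   44. ]
ball [281.7 149.3] 0.61 [481.2 229.6 107. ]
tongue [312.8 160.9] 0.9 [506.2 270.4  46.5]
[519.4985068  225.36946116 301.04930513] [-1.79995131e+02 -4.04497403e-02  1.75134929e+02] 2.9833 [ 1.19793802e+01 -8.71844681e-01  9.55293091e+01  7.08455204e-03
  8.53826607e+01 -7.31561229e+01] [ 0.2154717   0.09788843 -0.28584059]
```

View pics/w1b.png

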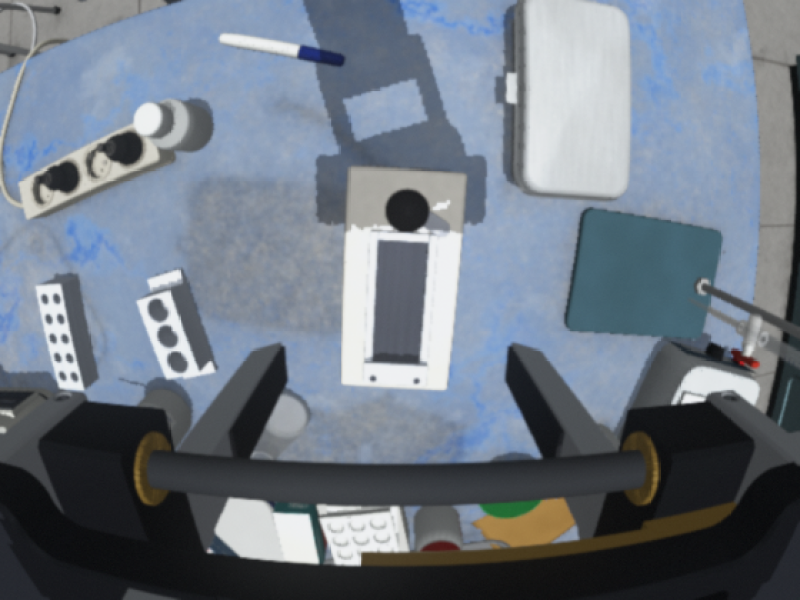

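```bash
python3 - <<'E'
from h import *
p=shot('wrist')
s=1.42857
for z,L in ((45,[(157,309),(178,363)]),(35,[(350,168),(466,172),(342,386),(447,389)])):
    P=[atz(p,np.array(q)/s,z) for q in L]; print(np.round(P,1))
    d=P[-1]-P[0] if len(P)==2 else (P[2]+P[3]-P[0]-P[1]); print(np.degrees(np.arctan2(d[1],d[0])), np.mean(P,0))
t=cv2.imread('pics/top0.png'); 
E
```

```text
[[553.4 -35.3  45. ]
 [616.9 -24.3  45. ]]
9.894318024452783 [585.14797142 -29.80372668  45.        ]
[[434.1 189.5  35. ]
 [446.7 299.4  35. ]
 [658.1 156.5  35. ]
 [671.  268.3  35. ]]
-8.127252182239065 [552.47459954 228.40920564  35.        ]
```

```bash
python3 - <<'E'
from h import *
plan([550,-38,230],[180,0,-168],9.4)
E
```

```text
[[9.4,-0.75,-3.71,1.02,0.0,-0.0,-0.042],[9.4,-0.6,-3.74,1.01,0.0,-0.0,-0.042],[9.4,-0.44,-3.76,1.02,0.0,-0.0,-0.042],[9.4,-0.28,-3.78,1.01,0.0,-0.0,-0.042],[9.4,-0.12,-3.78,1.02,0.0,-0.0,-0.042],[9.4,0.04,-3.79,1.02,0.0,-0.0,-0.042],[9.4,0.19,-3.78,1.01,0.0,-0.001,-0.042]]
```

Call:
move_arm --commands '[[[9.4, -0.75, -3.7, 1.0, 0, 0, -0.042], [9.4, -0.6, -3.75, 1.0, 0, 0, -0.042], [9.4, -0.45, -3.75, 1.0, 0, 0, -0.042], [9.4, -0.3, -3.8, 1.0, 0, 0, -0.042], [9.4, -0.1, -3.8, 1.0, 0, 0, -0.042], [9.4, 0, -3.8, 1.0, 0, 0, -0.042], [9.4, 0.2, -3.8, 1.0, 0, 0, -0.042], [9.4, 0, 0, 0, 0, 0, 0]]]'

```text
clock: 3.7
ee_pos: [550.0, -44.0, 229.0]
tool_rot: [-180.0, -0.2, -168.3]
force: [-0.3, 0.9, 0.2]
opening: 94.1
grasp_force: 0.0
```

```bash
python3 - <<'E'
from h import *
p=shot('wrist'); p=shot('wrist','w2')
for m in spotter.mark_of('tube_block_centre',p)[:2]: print(np.round(m['xy'],1),round(m['conf'],2),np.round(atz(p,m['xy'],22.5),1))
for m in spotter.boxes_of('tube_block_centre',p)[:1]: print(m)
s=telemetry.read_state();print(s['ee_pos'],s['tool_rot'],s['clock'])
cv2.imwrite('pics/w2b.png',cv2.resize(cv2.imread('pics/w2.png')[60:300,120:440],(800,600),interpolation=2))
E
```

```text
[271.9 215.5] 0.96 [589.1 -39.4  22.5]
{'bbox': [250.9, 162.8, 44.4, 94.6], 'conf': 0.76}
[550.92580752 -38.46161675 231.80030305] [ 1.79992613e+02  2.78325851e-02 -1.68066638e+02] 3.9
```

View pics/w2b.png

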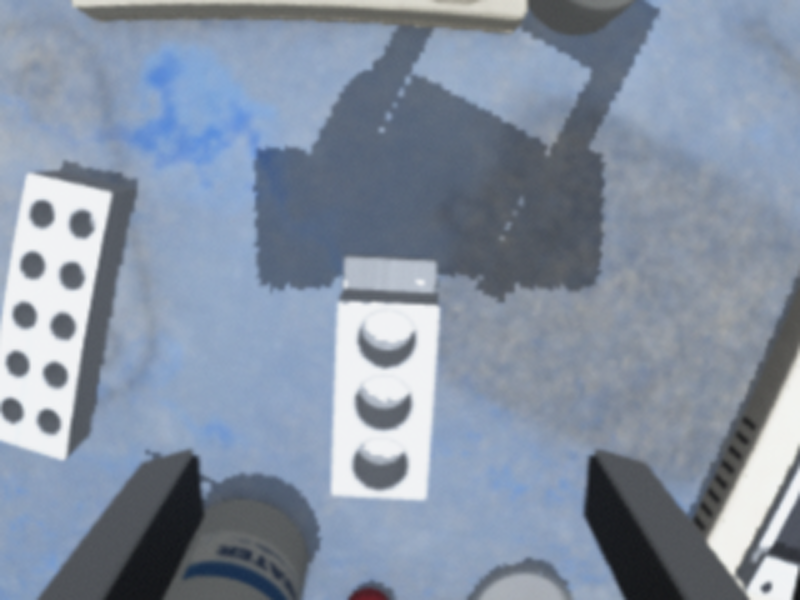

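```bash
python3 - <<'E'
from h import *
p=shot('wrist')
c=lambda q:np.array(q)/2.5+[120,60]
P=np.array([atz(p,c(q),45) for q in [(337,303),(439,303),(332,496),(427,499)]]);print(np.round(P,1))
d=P[2]+P[3]-P[0]-P[1];a=np.degrees(np.arctan2(d[1],d[0]));print('yaw',a,'ctr',P.mean(0),np.linalg.norm(d)/2,np.linalg.norm(P[1]-P[0]),np.linalg.norm(P[3]-P[2]))
print('bottle near',[np.round(atz(p,c(q),z),1) for q in [(250,480),(318,530),(205,500)] for z in (0,60)])
# refine by white mask
g=p['img'].min(2); m=(g>200).astype(np.uint8)
n,l,st,ce=cv2.connectedComponentsWithStats(m)
k=[i for i in range(1,n) if abs(ce[i][0]-273)<12 and abs(ce[i][1]-220)<25 and st[i][4]>800]
print([st[i] for i in k])
m=(l==k[0]).astype(np.uint8); cs,_=cv2.findContours(m,cv2.RETR_EXTERNAL,cv2.CHAIN_APPROX_NONE)
Q=np.array([atz(p,q[0],45)[:2] for q in max(cs,key=len)],np.float32); r=cv2.minAreaRect(Q); print(r)
for n in('top','scene'):
  t=shot(n)
  print(n,[ (np.round(atz(t,m['xy'],22.5),1),round(m['conf'],2)) for m in spotter.mark_of('tube_block_centre',t)[:1]])
  if n=='top': print('cap',[np.round(atz(t,(320,123),z)) for z in (0,100,150,180)])
  else: print('base',[np.round(atz(t,(370,266),0)),'cap top'],[np.round(atz(t,(380,202),z)) for z in (120,150,180)])
E
```

```text
[[548.2 -64.8  45. ]
 [538.5 -19.   45. ]
 [643.5 -49.1  45. ]
 [635.3  -2.8  45. ]]
yaw 9.421274833750346 ctr [591.39846792 -33.91509785  45.        ] 97.35422170083274 46.82898850754818 46.965821622478266
bottle near [array([664.8, -95. ,   0. ]), array([637.1, -89. ,  60. ]), array([686.8, -52.4,   0. ]), array([656. , -52.6,  60. ]), array([ 682.9, -118.6,    0. ]), array([ 652.6, -109.2,   60. ])]
[array([ 250,  179,   43,   79, 2214], dtype=int32)]
((589.2734985351562, -37.858917236328125), (96.47527313232422, 46.65237808227539), 8.536864280700684)
top [(array([599. , -36.2,  22.5]), 0.52)]
cap [array([ 772., -118.,    0.]), array([ 734., -103.,  100.]), array([715., -96., 150.]), array([703., -91., 180.])]
scene [(array([591.9, -34.9,  22.5]), 0.61)]
base [array([ 697., -107.,    0.]), 'cap top'] [array([759., -55., 120.]), array([729., -77., 150.]), array([ 700., -100.,  180.])]
```

The crop shows the block's white top at crop pixels (332–439, 303–499), roughly lined up with the tool. The water bottle stands beyond its far end, about 70 mm away along x. The contour fit gives a centre of (589.3, -37.9) and a yaw of 8.5°, so I'll grasp it there.

```bash
python3 - <<'E'
from h import *
e=plan([589.3,-37.9,60],[180,0,-171.5],9.4)
plan([589.3,-37.9,16],[180,0,-171.5],9.4,3,e)
E
```

```text
[[9.4,-0.75,-0.15,3.44,-0.0,0.0,0.012],[9.4,-0.75,-0.13,3.44,-0.0,0.0,0.012],[9.4,-0.75,-0.13,3.44,-0.0,0.0,0.012],[9.4,-0.76,-0.12,3.43,-0.0,0.001,0.013],[9.4,-0.76,-0.1,3.44,-0.0,-0.0,0.012]]
[[9.4,0.0,-0.0,1.47,-0.0,-0.0,-0.0],[9.4,0.0,-0.0,1.47,-0.0,-0.0,-0.0],[9.4,0.0,-0.0,1.46,-0.0,-0.0,-0.0]]
```

Call:
move_arm --commands '[[[9.4, -0.75, -0.15, 3.4, 0, 0, 0.012], [9.4, -0.75, -0.15, 3.4, 0, 0, 0.012], [9.4, -0.75, -0.1, 3.4, 0, 0, 0.012], [9.4, -0.75, -0.1, 3.4, 0, 0, 0.012], [9.4, -0.75, -0.1, 3.4, 0, 0, 0.012], [9.4, 0, 0, 1.5, 0, 0, 0], [9.4, 0, 0, 1.5, 0, 0, 0], [9.4, 0, 0, 1.5, 0, 0, 0]]]'

```text
clock: 4.82
ee_pos: [588.7, -38.0, 15.4]
tool_rot: [180.0, -0.0, -171.5]
force: [-0.3, -0.0, -0.1]
opening: 93.7
grasp_force: 0.0
```

Call:
move_arm --commands '[[[5.5, 0, 0, 0, 0, 0, 0], [4.0, 0, 0, 0, 0, 0, 0], [4.0, 0, 0, 0, 0, 0, 0], [4.0, 0, 0, 0, 0, 0, 0], [4.0, 0, 0, 0, 0, 0, 0], [4.0, 0, 0, 0, 0, 0, 0]]]' --squeeze 30

```text
clock: 5.32
ee_pos: [589.4, -38.9, 17.5]
tool_rot: [-180.0, 0.1, -171.6]
force: [0.5, -0.2, 0.6]
opening: 57.3
grasp_force: 0.0
```

Call:
move_arm --commands '[[[4.0, 0, 0, 0, 0, 0, 0], [4.0, 0, 0, 0, 0, 0, 0], [4.0, 0, 0, 0, 0, 0, 0], [4.0, 0, 0, 0, 0, 0, 0], [4.0, 0, 0, 0, 0, 0, 0]]]' --squeeze 40

```text
clock: 5.73
ee_pos: [589.0, -38.7, 16.9]
tool_rot: [180.0, 0.0, -171.6]
force: [-1.6, 1.3, 4.7]
opening: 45.7
grasp_force: 40.0
```

Call:
move_arm --commands '[[[4.0, 0, 0, -1.0, 0, 0, 0], [4.0, 0, 0, -3.0, 0, 0, 0], [4.0, 0, 0, -4.0, 0, 0, 0], [4.0, 0, 0, -4.0, 0, 0, 0], [4.0, 0, 0, -3.0, 0, 0, 0], [4.0, 0, 0, 0, 0, 0, 0], [4.0, 0, 0, 0, 0, 0, 0]]]'

```text
clock: 6.32
ee_pos: [589.3, -39.0, 167.5]
tool_rot: [-179.9, 0.1, -171.6]
force: [-0.0, 0.2, -4.3]
opening: 45.8
grasp_force: 40.0
```

```bash
python3 - <<'E'
from h import *
p=shot('wrist','w3')
s=telemetry.read_state();print(s['ee_pos'],s['tool_rot'],s['opening'],s['grasp_force'],s['force'],s['torque'])
cv2.imwrite('pics/w3b.png',cv2.resize(p['img'][60:420,60:500,::-1],(733,600),interpolation=2))
E
```

```text
[587.64462199 -38.56610127 164.7946539 ] [ 1.79953066e+02 -1.34829103e-01 -1.71570633e+02] 46.0641916058449 39.99834716320038 [ 0.65271708  0.12322981 -5.58517893] [ 0.02026368  0.01677803 -0.03085376]
```

View pics/w3b.png

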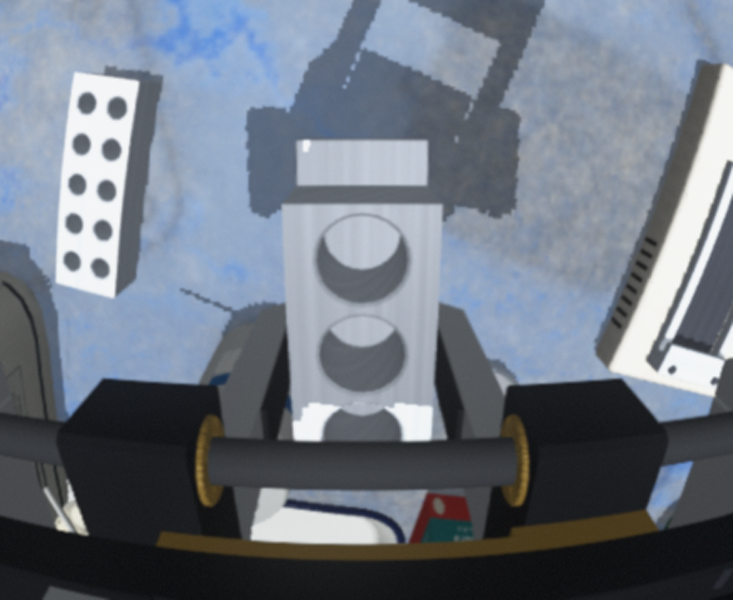

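The crop shows the block held level, with the near top corners at about (283,205) and (442,205) and the near foot at (297–428, 140–185). These held edges let me calibrate the wrist camera against the tool.

```bash
cat >> h.py <<'E'
def tool(p,xy,zt):
    "pixel -> tool coordinates on plane tool z = zt"
    s=telemetry.read_state();R=Ro.from_euler('xyz',s['tool_rot'],degrees=True).as_matrix()
    o,v=ray(p,xy);o=R.T@(o-s['ee_pos']);v=R.T@v
    return o+v*(zt-o[2])/v[2]
E
python3 - <<'E'
from h import *
p=shot('wrist'); c=lambda q:np.array(q)/1.6666+60
for q in [(283,205),(442,205),(297,140),(428,140),(292,403),(433,403)]:
    zt=-28.5 if q[1]>200 else 6.5
    print(q,np.round(tool(p,c(q),zt),1))
# subpixel side edges on top face: rows
g=cv2.cvtColor(p['img'],cv2.COLOR_RGB2GRAY).astype(float)
for r in (187,195,205,215,225,235):
    L=np.diff(g[r,215:245]);Rr=np.diff(g[r,312:342]); a=215+np.argmax(np.abs(L))+.5;b=312+np.argmax(np.abs(Rr))+.5
    print(r,a,b,np.round(tool(p,(a,r),-28.5),1),np.round(tool(p,(b,r),-28.5),1))
for r in (146,152,158,164): 
    L=np.diff(g[r,225:250]);Rr=np.diff(g[r,305:330]); a=225+np.argmax(np.abs(L))+.5;b=305+np.argmax(np.abs(Rr))+.5
    print(r,a,b,np.round(tool(p,(a,r),6.5),1),np.round(tool(p,(b,r),6.5),1))
E
```

```text
(283, 205) [ 47.  -22.5 -28.5]
(442, 205) [ 47.1  23.5 -28.5]
(297, 140) [ 63.1 -22.3   6.5]
(428, 140) [63.2 23.1  6.5]
(292, 403) [-19.1 -22.7 -28.5]
(433, 403) [-19.   23.9 -28.5]
187 228.5 325.5 [ 45.  -23.2 -28.5] [ 45.1  23.7 -28.5]
195 229.5 324.5 [ 41.1 -22.8 -28.5] [ 41.1  23.3 -28.5]
205 229.5 324.5 [ 36.  -23.  -28.5] [ 36.1  23.5 -28.5]
215 229.5 323.5 [ 30.9 -23.2 -28.5] [ 31.   23.2 -28.5]
225 230.5 316.5 [ 25.7 -22.9 -28.5] [ 25.8  19.9 -28.5]
235 230.5 315.5 [ 20.4 -23.2 -28.5] [ 20.5  19.6 -28.5]
146 237.5 316.5 [ 62.  -22.7   6.5] [62.  23.   6.5]
152 237.5 316.5 [ 58.5 -22.8   6.5] [58.5 23.   6.5]
158 237.5 316.5 [ 55.  -22.8   6.5] [55.  23.1  6.5]
164 237.5 316.5 [ 51.4 -22.9   6.5] [51.5 23.2  6.5]
```

```bash
python3 - <<'E'
from h import *
plan([520,75,240],[180,0,172],4.0)
E
```

```text
[[4.0,1.25,3.05,-1.9,0.0,-0.001,0.072],[4.0,1.46,2.96,-1.91,0.001,-0.002,0.071],[4.0,1.66,2.84,-1.91,-0.0,-0.001,0.072],[4.0,1.86,2.71,-1.91,0.0,-0.001,0.072]]
```

Call:
move_arm --commands '[[[4.0, 1.25, 3.05, -1.9, 0, 0, 0.072], [4.0, 1.45, 2.95, -1.9, 0, 0, 0.071], [4.0, 1.65, 2.85, -1.9, 0, 0, 0.072], [4.0, 1.85, 2.7, -1.9, 0, 0, 0.072], [4.0, 0, 0, 0, 0, 0, 0], [4.0, 0, 0, 0, 0, 0, 0], [4.0, 0, 0, 0, 0, 0, 0]]]'

```text
clock: 7.0
ee_pos: [520.8, 74.5, 239.6]
tool_rot: [-180.0, -0.3, 172.0]
force: [0.0, 0.1, -5.1]
opening: 45.8
grasp_force: 40.0
```

```bash
python3 - <<'E'
from h import *
import pickle
p=shot('wrist','w4')
s=telemetry.read_state();print(s['ee_pos'],s['tool_rot'],s['opening'],s['grasp_force'])
pickle.dump((p,s),open('w4.pkl','wb'))
for k,z in dict(pocket=35,lip=49,rim=44,ball=107,tongue=46.5).items():
    for m in spotter.mark_of(k,p)[:1]: print(k,np.round(m['xy'],1),round(m['conf'],2),np.round(atz(p,m['xy'],z),1))
b=spotter.boxes_of('ball',p)[:1]; print(b)
cv2.imwrite('pics/w4b.png',cv2.resize(p['img'][60:360,160:560,::-1],(800,600),interpolation=2))
E
```

```text
[520.98628057  74.06925458 239.58933697] [-179.96163779   -0.27723077  171.97451802] 45.81309596363741 39.99835968017578
pocket [422.  140.5] 0.71 [485.9 263.9  35. ]
lip [392.6 262.5] 0.88 [638.2 211.4  49. ]
rim [404.4 160.3] 0.71 [507.2 233.8  44. ]
ball [422.5 141.5] 0.97 [479.3 231.1 107. ]
tongue [433.9 156.3] 0.67 [505.7 274.1  46.5]
[{'bbox': [391.3, 123.6, 50.3, 39.0], 'conf': 0.89}]
```

View pics/w4b.png

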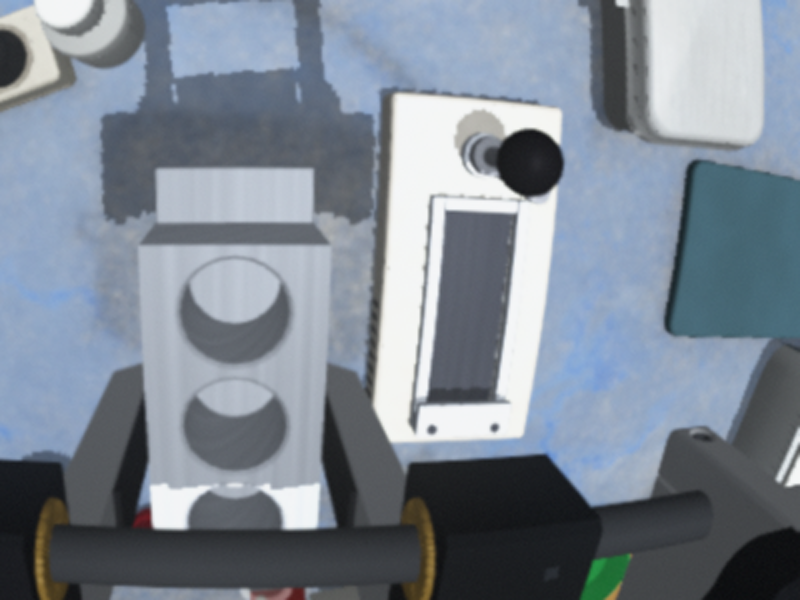

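The crop shows the whole heater. The ball is at about (530,162), the dark pocket floor spans roughly (445–514, 212–395), and the lip plate with its two screws is at (418–508, 402–437). I'll fit the pocket frame to those edges.

```bash
cat > fit.py <<'E'
from h import *
from scipy.optimize import least_squares
import pickle,sys
p,s=pickle.load(open('w4.pkl','rb'))
g=cv2.GaussianBlur(cv2.cvtColor(p['img'],cv2.COLOR_RGB2GRAY).astype(np.float32),(0,0),.7)
def W(q,X):
    c,sn=np.cos(q[2]),np.sin(q[2]); return np.array([q[0]+c*X[0]-sn*X[1],q[1]+sn*X[0]+c*X[1],X[2]])
# feature lines in the pocket frame: (start,end,sign of brightness change toward +y / +x)
F={'floorL':((-50,-24.5,45),(35,-24.5,45),-1),'floorR':((-50,24.5,35),(35,24.5,35),1),
   'boxL':((-60,-58,35),(50,-58,35),1),'boxR':((-60,58,35),(50,58,35),-1),
   'rim':((-65.5,-18,44),(-65.5,16,44),-1)}
def edges(q,w=5):
    out=[]
    for k,(a,b,sg) in F.items():
        for t in np.linspace(0,1,20):
            X=np.array(a)+(np.array(b)-np.array(a))*t
            d=np.array([1,0,0]) if k=='rim' else np.array([0,1,0])
            u=np.arange(-w,w+.01,.25); P=np.array([proj(p,W(q,X+d*v)) for v in u]).astype(np.float32)
            v=cv2.remap(g,P[:,0],P[:,1],cv2.INTER_CUBIC)[:,0]; gr=np.gradient(v)*sg; i=gr.argmax()
            if gr[i]>3: out.append((k,X,u[i]))
    return out
q=np.array([576.,219.,np.radians(-7.5)])
for it in range(6):
    E=edges(q,6 if it<2 else 3)
    def res(z):
        # predicted world point moved by u in the pocket frame
        c=[]
        for k,X,u in E:
            d=np.array([u,0,0]) if k=='rim' else np.array([0,u,0])
            Y=W(q,X+d)[:2]-z[:2]; cc,sn=np.cos(z[2]),np.sin(z[2]); L=np.array([cc*Y[0]+sn*Y[1],-sn*Y[0]+cc*Y[1]])
            c.append(L[0]-X[0] if k=='rim' else L[1]-X[1])
        return c
    r=least_squares(res,q,loss='soft_l1',f_scale=.5); q=r.x
rs=np.array(res(q))
for k in F: 
    v=rs[[i for i,e in enumerate(E) if e[0]==k]]; print(k,len(v),np.round(np.median(v),2),np.round(v.std(),2))
print('pocket',np.round(q[:2],2),np.degrees(q[2]))
for n,X in dict(ball=(-100,0,107),lip=(56.5,0,49),rim=(-65.5,0,44)).items(): print(n,np.round(W(q,X),1),np.round(proj(p,W(q,X)),1))
im=p['img'][:,:,::-1].copy()
im=cv2.resize(im[60:360,300:480],(540,900),interpolation=2)[:600] if 0 else im
E
python3 fit.py; python3 - <<'E'
E
```

```text
floorL 20 0.0 0.34
floorR 20 3.0 0.13
boxL 20 -0.0 0.35
boxR 20 -1.5 0.38
rim 20 0.0 0.29
pocket [577.87 218.3 ] -8.838605559590274
ball [479.1 233.7 107. ] [424.6 141.1]
lip [633.7 209.6  49. ] [391.3 259.6]
rim [513.1 228.4  44. ] [400.7 165.5]
```

```bash
cat >> fit.py <<'E'
print('---')
for x in (-40,-10,20):
    u=np.arange(-66,67,.5);P=np.array([proj(p,W(q,(x,v,40))) for v in u]).astype(np.float32)
    v=cv2.remap(g,P[:,0],P[:,1],cv2.INTER_CUBIC)[:,0]; gr=np.gradient(v)
    pk=[i for i in range(2,len(u)-2) if abs(gr[i])>5 and abs(gr[i])==abs(gr[i-2:i+3]).max()]
    # give y in pocket frame under the two height hypotheses
    f=lambda i,z:(lambda Y:-np.sin(q[2])*Y[0]+np.cos(q[2])*Y[1])(atz(p,P[i],z)[:2]-q[:2])
    print(x,[(round(float(gr[i])),*[round(f(i,z),1) for z in(35,45)]) for i in pk])
m=((p['img'].max(2)<50)).astype(np.uint8); n,l,st,ce=cv2.connectedComponentsWithStats(m)
k=[i for i in range(1,n) if np.hypot(*(ce[i]-[424,141]))<15 and st[i][4]>200]
for i in k:
    cs,_=cv2.findContours((l==i).astype(np.uint8),cv2.RETR_EXTERNAL,cv2.CHAIN_APPROX_NONE); print(st[i],cv2.fitEllipse(cs[0]))
    R=np.array([ray(p,c[0].astype(float))[1] for c in cs[0]]); o,_=ray(p,(0,0))
    # sphere r18: angle between ray and centre dir constant; solve centre at z=107
    r=least_squares(lambda c:np.linalg.norm(np.cross(R,np.array([c[0],c[1],107])-o),axis=1)-c[2],[479,232,18],loss='soft_l1'); print('ball',r.x,r.cost)
E
python3 fit.py | sed -n '/---/,$p'
```

```text
---
-40 [(20, np.float64(-58.3), np.float64(-60.7)), (-18, np.float64(-32.5), np.float64(-35.5)), (19, np.float64(-29.4), np.float64(-32.6)), (-22, np.float64(-20.8), np.float64(-24.2)), (20, np.float64(29.3), np.float64(24.7)), (-10, np.float64(56.2), np.float64(50.8))]
-10 [(20, np.float64(-57.8), np.float64(-60.2)), (-18, np.float64(-32.5), np.float64(-35.5)), (17, np.float64(-28.9), np.float64(-32.1)), (-22, np.float64(-20.8), np.float64(-24.2)), (6, np.float64(22.8), np.float64(18.2)), (21, np.float64(28.8), np.float64(24.2)), (-10, np.float64(56.2), np.float64(50.8))]
20 [(21, np.float64(-57.8), np.float64(-60.2)), (-16, np.float64(-32.0), np.float64(-35.0)), (16, np.float64(-28.9), np.float64(-32.1)), (-21, np.float64(-21.3), np.float64(-24.7)), (21, np.float64(28.8), np.float64(24.2)), (-10, np.float64(56.2), np.float64(50.8))]
[408 125  33  33 799] ((424.27099609375, 140.84674072265625), (30.441373825073242, 31.72286605834961), 122.00395202636719)
ball [478.80425502 233.30316882  16.21464076] 8.417666377679227
```

```bash
sed -i "s/'floorR':((-50,24.5,35),(35,24.5,35),1)/'floorR':((-50,24.5,45),(35,24.5,45),1),'rimL':((-50,-32.5,45),(35,-32.5,45),1)/; s/'boxR':((-60,58,35),(50,58,35),-1),//" fit.py; sed -i "s/6 if it<2 else 3/3/" fit.py
python3 fit.py | sed '/---/,$d'; python3 - <<'E'
from h import *
# tilt test: which rotation about tool y lowers the lip end
T=Ro.from_euler('xyz',[180,0,171.2],degrees=True)
for a in(12,-12):
    R=T*Ro.from_rotvec([0,np.radians(a),0]); print(a,R.apply([-64,0,0]),R.as_euler('xyz',degrees=True))
E
```

```text
floorL 20 0.12 0.4
floorR 20 -0.5 0.36
rimL 20 0.25 0.27
boxL 20 -0.0 0.34
rim 20 0.0 0.28
pocket [577.87 218.24] -8.803168412758378
ball [479.  233.5 107. ] [424.5 141.1]
lip [633.7 209.6  49. ] [391.3 259.6]
rim [513.1 228.3  44. ] [400.6 165.5]
12 [ 61.8645261   -9.57713464 -13.30634821] [180.  -12.  171.2]
-12 [61.8645261  -9.57713464 13.30634821] [180.   12.  171.2]
```

```bash
cat >> h.py <<'E'
Q=np.array([577.9,218.2,np.radians(-8.8)])
def pose(th,xc,zc,top=True,yl=0,Q=Q):
    "TCP pose with the lip foot's end corner (upper for x if top) at pocket x=xc, its lower corner zc above floor"
    R=Ro.from_euler('xyz',[180,0,180+np.degrees(Q[2])],degrees=True)*Ro.from_rotvec([0,np.radians(th),0])
    h=Ro.from_euler('z',Q[2])
    a=h.inv().apply(R.apply([-65,0,6.5 if top else 16.5])); b=R.apply([-65,0,16.5])
    t=h.apply([xc-a[0],yl-a[1],0]); return [Q[0]+t[0],Q[1]+t[1],35+zc-b[2]],list(R.as_euler('xyz',degrees=True))
E
python3 - <<'E'
from h import *
for a in [(12,50,70),(12,51,12),(12,51,1.5)]: print(a,np.round(pose(*a)[0],1),np.round(pose(*a)[1],1))
e=plan(*pose(12,50,70),4.0); 
e=plan(*pose(12,51,20),4.0,3,e)
E
```

```text
(12, 50, 70) [565.8 220.1 134.7] [180.  -12.  171.2]
(12, 51, 12) [566.8 219.9  76.7] [180.  -12.  171.2]
(12, 51, 1.5) [566.8 219.9  66.2] [180.  -12.  171.2]
[[4.0,-0.46,3.02,2.14,-0.0,0.042,0.003],[4.0,-0.54,3.01,2.12,-0.001,0.041,0.002],[4.0,-0.62,3.02,2.1,0.0,0.042,0.003],[4.0,-0.7,3.02,2.07,-0.0,0.042,0.002],[4.0,-0.78,3.02,2.04,-0.0,0.041,0.003]]
[[4.0,-0.38,-0.0,1.62,-0.0,0.0,-0.0],[4.0,-0.38,-0.0,1.63,-0.0,0.0,-0.0],[4.0,-0.38,-0.0,1.62,-0.0,0.0,-0.0]]
```

Call:
move_arm --commands '[[[4.0, -0.46, 3.0, 2.1, 0, 0.042, 0.003], [4.0, -0.54, 3.0, 2.1, 0, 0.042, 0.002], [4.0, -0.62, 3.0, 2.1, 0, 0.042, 0.003], [4.0, -0.7, 3.0, 2.05, 0, 0.042, 0.002], [4.0, -0.78, 3.0, 2.05, 0, 0.042, 0.003], [4.0, 0, 0, 0, 0, 0, 0], [4.0, 0, 0, 0, 0, 0, 0]]]'

```text
clock: 7.93
ee_pos: [564.7, 220.2, 132.5]
tool_rot: [-179.8, -12.3, 171.3]
force: [0.6, -0.4, -3.7]
opening: 45.6
grasp_force: 40.0
```

```bash
python3 - <<'E'
from h import *
p=shot('wrist'); p=shot('wrist','w5')
s=telemetry.read_state();print(s['ee_pos'],s['tool_rot'],s['clock'])
plan(*pose(12,51,20),4.0,3)
cv2.imwrite('pics/w5b.png',cv2.resize(p['img'][40:340,80:480,::-1],(800,600),interpolation=2))
E
```

```text
[566.2670188  219.23448053 136.68097335] [-179.9180265   -11.94159625  171.22031107] 8.0333
[[4.0,-0.37,0.03,1.69,-0.001,0.0,0.0],[4.0,-0.38,0.02,1.7,-0.0,0.001,0.0],[4.0,-0.37,0.03,1.69,-0.001,0.0,0.0]]
```

View pics/w5b.png

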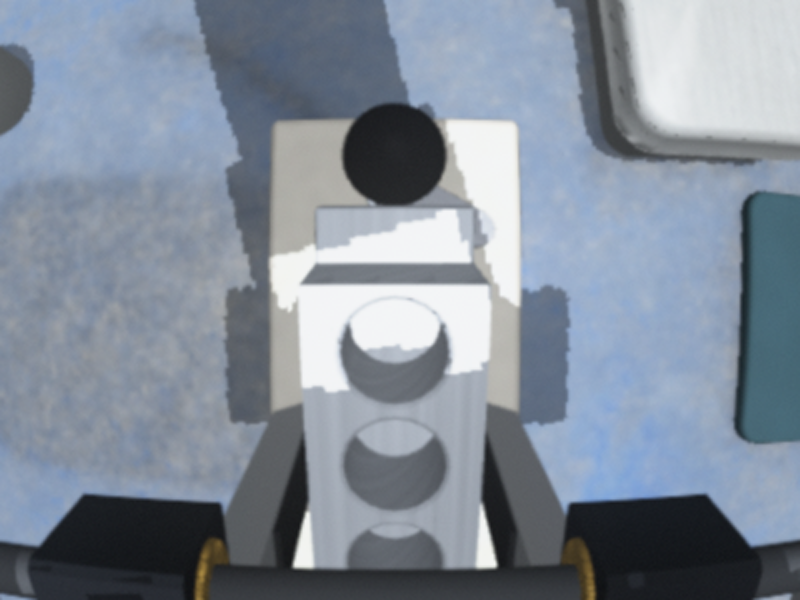

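The crop shows the block (x 300–490), the heater box (270–520) and the ball (centre 395) all sharing one centre line, with the sides parallel. I'll lower the block now.

Call:
move_arm --commands '[[[4.0, -0.37, 0, 1.65, 0, 0, 0], [4.0, -0.37, 0, 1.65, 0, 0, 0], [4.0, -0.37, 0, 1.65, 0, 0, 0], [4.0, 0, 0, 0, 0, 0, 0], [4.0, 0, 0, 0, 0, 0, 0]]]'

```text
clock: 8.45
ee_pos: [566.4, 218.7, 86.7]
tool_rot: [-179.9, -12.0, 171.2]
force: [0.0, -0.7, -3.6]
opening: 45.6
grasp_force: 40.0
```

```bash
cat >> h.py <<'E'
def avg(n=8):
    P=[];A=[];Fo=[]
    for i in range(n):
        imaging.read_camera('top'); s=telemetry.read_state(); P.append(s['ee_pos']);a=np.array(s['tool_rot']);a[0]%=360;A.append(a);Fo.append(s['force'])
    print('avg',np.round(np.mean(P,0),2),np.round(np.std(P,0),2),np.round(np.mean(A,0),2),'F',np.round(np.mean(Fo,0),1),s['clock'])
    return np.mean(P,0),np.mean(A,0)
E
python3 - <<'E'
from h import *
e=avg(6)
e=plan(*pose(12,51,2),4.0,3,e)
e=plan(*pose(12,64.5,1.5),4.0,6,e)
E
```

```text
avg [567.37 219.4   87.45] [0.23 0.2  0.4 ] [180.02 -11.84 171.22] F [ 0.   0.1 -3.8] 8.75
[[4.0,-0.12,0.01,0.68,-0.0,0.001,0.0],[4.0,-0.12,0.02,0.69,-0.0,0.001,0.0],[4.0,-0.13,0.01,0.68,-0.0,0.001,0.0]]
[[4.0,-0.22,0.0,-0.04,-0.0,-0.0,0.0],[4.0,-0.22,0.0,-0.04,-0.0,-0.0,0.0],[4.0,-0.22,0.0,-0.04,-0.0,-0.0,0.0],[4.0,-0.22,0.0,-0.04,-0.0,-0.0,0.0],[4.0,-0.23,0.0,-0.04,-0.0,-0.0,0.0],[4.0,-0.22,0.0,-0.03,-0.0,-0.0,0.0]]
```

Call:
move_arm --commands '[[[4.0, -0.12, 0.02, 0.68, 0, 0.001, 0], [4.0, -0.12, 0.02, 0.68, 0, 0.001, 0], [4.0, -0.13, 0.01, 0.68, 0, 0.001, 0], [4.0, 0, 0, 0, 0, 0, 0], [4.0, 0, 0, 0, 0, 0, 0], [4.0, 0, 0, 0, 0, 0, 0]]]'

```text
clock: 9.25
ee_pos: [565.4, 220.1, 64.1]
tool_rot: [-179.9, -12.2, 171.2]
force: [-0.7, -0.4, -4.7]
opening: 45.8
grasp_force: 40.0
```

```bash
python3 - <<'E'
from h import *
e=avg(6); print(np.round(pose(12,51,2)[0],1))
e=plan(*pose(12,64,1.5),4.0,6,e)
E
```

```text
avg [565.6  220.09  64.5 ] [0.04 0.02 0.11] [180.09 -12.2  171.23] F [-0.1 -0.  -4.3] 9.55
[566.8 219.9  66.7]
[[4.0,-0.23,-0.0,-0.08,-0.0,-0.001,0.0],[4.0,-0.22,-0.0,-0.07,-0.001,-0.0,0.0],[4.0,-0.23,-0.0,-0.08,0.0,-0.001,0.0],[4.0,-0.22,-0.0,-0.08,-0.0,-0.0,0.0],[4.0,-0.23,-0.0,-0.07,-0.0,-0.001,0.0],[4.0,-0.22,-0.0,-0.08,-0.001,-0.001,0.001]]
```

Call:
move_arm --commands '[[[4.0, -0.2, 0, -0.08, 0, 0, 0], [4.0, -0.2, 0, -0.06, 0, 0, 0], [4.0, -0.2, 0, -0.06, 0, 0, 0], [4.0, -0.2, 0, -0.04, 0, 0, 0], [4.0, -0.2, 0, -0.04, 0, 0, 0], [4.0, 0, 0, 0, 0, 0, 0], [4.0, 0, 0, 0, 0, 0, 0]]]'

```text
clock: 10.13
ee_pos: [575.9, 218.5, 65.1]
tool_rot: [-179.9, -12.2, 171.2]
force: [0.4, 0.1, -3.8]
opening: 45.9
grasp_force: 40.0
```

```bash
python3 - <<'E'
from h import *
e=avg(8); print(np.round(pose(12,61,1.5)[0],1))
E
```

```text
avg [575.74 218.59  65.16] [0.03 0.02 0.02] [180.08 -12.21 171.24] F [ 0.1  0.2 -4.2] 10.5333
[576.7 218.4  66.2]
```

Call:
move_arm --commands '[[[4.0, -0.15, 0, -0.03, 0, 0, 0], [4.0, -0.15, 0, -0.03, 0, 0, 0], [4.0, -0.1, 0, -0.02, 0, 0, 0], [4.0, 0, 0, 0, 0, 0, 0], [4.0, 0, 0, 0, 0, 0, 0]]]'

```text
clock: 10.95
ee_pos: [580.0, 217.9, 65.1]
tool_rot: [-179.9, -12.2, 171.2]
force: [0.6, -1.2, -3.6]
opening: 45.9
grasp_force: 40.0
```

Call:
move_arm --commands '[[[4.0, -0.1, 0, -0.02, 0, 0, 0], [4.0, 0, 0, 0, 0, 0, 0], [4.0, 0, 0, 0, 0, 0, 0]]]'

```text
clock: 11.2
ee_pos: [580.9, 217.8, 65.1]
tool_rot: [-179.9, -12.2, 171.2]
force: [-0.1, 0.3, -4.3]
opening: 45.7
grasp_force: 40.0
```

Call:
move_arm --commands '[[[4.0, -0.1, 0, -0.02, 0, 0, 0], [4.0, 0, 0, 0, 0, 0, 0], [4.0, 0, 0, 0, 0, 0, 0]]]'

```text
clock: 11.45
ee_pos: [581.9, 217.6, 65.1]
tool_rot: [-179.9, -12.2, 171.2]
force: [-0.7, -0.2, -5.2]
opening: 46.1
grasp_force: 40.0
```

Call:
move_arm --commands '[[[4.0, -0.1, 0, -0.02, 0, 0, 0], [4.0, 0, 0, 0, 0, 0, 0], [4.0, 0, 0, 0, 0, 0, 0]]]'

```text
clock: 11.7
ee_pos: [582.1, 217.6, 65.0]
tool_rot: [-179.9, -12.3, 171.2]
force: [-3.7, 1.1, -1.3]
opening: 45.8
grasp_force: 40.0
```

Contact with the end wall shows as -3.7 N at TCP x = 582.1. Next I'll back off slightly and rotate the block down about the lip foot.

```bash
python3 - <<'E'
from h import *
Q1=Q+[1.0,-0.15,0]
print(pose(12.25,65.5,0,Q=Q1))
e=([582.1,217.6,65.0],[180.08,-12.25,171.23])
z=[.8,.9,1,1,1,1]
for t,zc in zip([9.5,7,4.5,2,0],[.5,.8,1,1,1]): print(np.round(pose(t,64.5,zc,Q=Q1)[0],1));e=plan(*pose(t,64.5,zc,Q=Q1),4.0,1,e)
E
```

```text
([np.float64(582.2195905171975), np.float64(217.53610023661673), np.float64(64.91586194680322)], [np.float64(180.0), np.float64(-12.24999999999999), np.float64(171.2)])
[580.3 217.8  62.5]
[[4.0,0.12,-0.0,0.28,-0.001,-0.048,0.001]]
[579.7 217.9  60.1]
[[4.0,0.03,-0.0,0.25,-0.001,-0.044,-0.0]]
[579.1 218.   57.5]
[[4.0,0.02,-0.0,0.26,0.0,-0.043,-0.0]]
[578.7 218.1  54.8]
[[4.0,0.03,-0.0,0.28,0.0,-0.044,-0.0]]
[578.4 218.1  52.5]
[[4.0,0.01,-0.0,0.23,0.0,-0.035,-0.0]]
```

Call:
move_arm --commands '[[[4.0, 0.12, 0, 0.28, 0, -0.048, 0.001], [4.0, 0, 0, 0, 0, 0, 0], [4.0, 0.03, 0, 0.25, 0, -0.044, 0], [4.0, 0, 0, 0, 0, 0, 0], [4.0, 0.02, 0, 0.26, 0, -0.043, 0], [4.0, 0, 0, 0, 0, 0, 0], [4.0, 0, 0, 0, 0, 0, 0]]]'

```text
clock: 12.28
ee_pos: [580.2, 217.9, 57.9]
tool_rot: [-179.9, -4.5, 171.2]
force: [-3.9, -0.2, -5.1]
opening: 46.0
grasp_force: 40.0
```

```bash
python3 - <<'E'
from h import *
e=avg(5)
E
```

```text
avg [580.16 217.93  57.88] [0.01 0.01 0.03] [180.08  -4.53 171.18] F [-2.2  0.7 -3.8] 12.5333
```

Call:
move_arm --commands '[[[4.0, 0.11, 0, 0, 0, 0, 0], [4.0, 0, 0, 0, 0, 0, 0], [4.0, 0.03, 0, 0.28, 0, -0.044, 0], [4.0, 0, 0, 0, 0, 0, 0], [4.0, 0.01, 0, 0.23, 0, -0.035, 0], [4.0, 0, 0, 0, 0, 0, 0], [4.0, 0, 0, 0, 0, 0, 0]]]'

```text
clock: 13.12
ee_pos: [578.5, 218.3, 53.3]
tool_rot: [-179.9, 0.1, 171.2]
force: [0.6, 0.5, -3.5]
opening: 45.7
grasp_force: 40.0
```

```bash
python3 - <<'E'
from h import *
e=avg(6)
E
```

```text
avg [578.61 218.23  53.1 ] [0.01 0.01 0.03] [1.8007e+02 5.0000e-02 1.7118e+02] F [-0.2  0.2 -1.3] 13.4167
```

```bash
python3 - <<'E'
from h import *
p=shot('wrist','w6');q=shot('scene','s6')
a=cv2.resize(p['img'][100:340,170:390,::-1],(550,600),interpolation=2)
b=cv2.resize(q['img'][150:260,165:300,::-1],(250,204),interpolation=2); c=np.zeros((600,800,3),np.uint8);c[:,:550]=a;c[:204,550:]=b
cv2.imwrite('pics/w6b.png',c)
E
```

```text
(no output)
```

View pics/w6b.png

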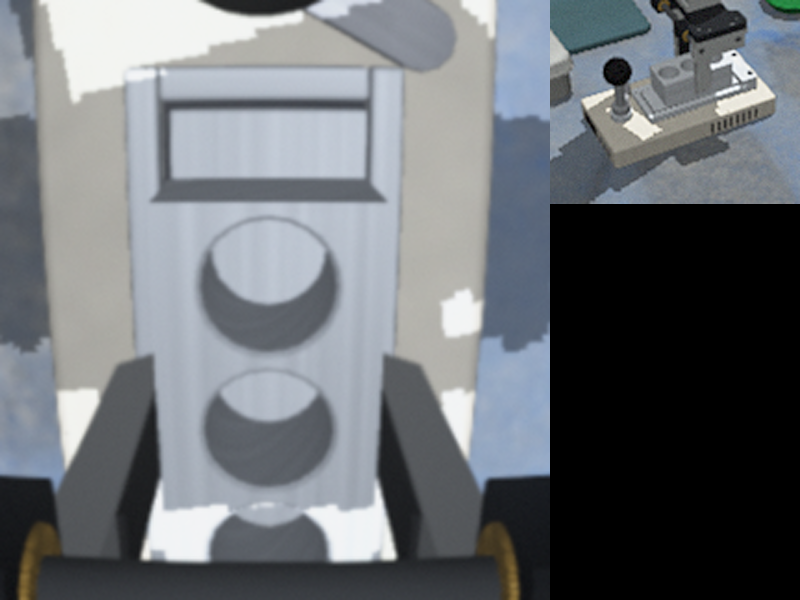

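The crop shows the near foot inside the end rim and centred between the side rims, with thin even gaps at (160–375, 105). I'll press gently down to the floor.

Call:
move_arm --commands '[[[4.0, 0, 0, 0.07, 0, 0, 0], [4.0, 0, 0, 0.05, 0, 0, 0], [4.0, 0, 0, 0.05, 0, 0, 0], [4.0, 0, 0, 0, 0, 0, 0], [4.0, 0, 0, 0, 0, 0, 0]]]'

```text
clock: 13.93
ee_pos: [579.3, 218.1, 51.9]
tool_rot: [-179.9, 0.2, 171.2]
force: [2.6, -1.2, 4.7]
opening: 45.7
grasp_force: 40.0
```

```bash
python3 - <<'E'
from h import *
e=avg(5); print(telemetry.read_state()['torque'])
E
```

```text
avg [579.33 218.16  51.96] [0.01 0.01 0.01] [180.06   0.2  171.19] F [ 1.5 -1.4  5.2] 14.1833
[-0.13749274  0.14610803  0.03864038]
```

Call:
move_arm --commands '[[[7.0, 0, 0, 0, 0, 0, 0], [7.0, 0, 0, 0, 0, 0, 0], [7.0, 0, 0, 0, 0, 0, 0], [7.0, 0, 0, 0, 0, 0, 0], [7.0, 0, 0, 0, 0, 0, 0]]]'

```text
clock: 14.6
ee_pos: [577.7, 218.2, 50.5]
tool_rot: [-179.9, 0.0, 171.2]
force: [-0.5, 0.1, 0.2]
opening: 69.6
grasp_force: 0.0
```

Call:
move_arm --commands '[[[7.0, 0, 0, -1.0, 0, 0, 0], [7.0, 0, 0, -4.0, 0, 0, 0], [7.0, 0, 0, -4.0, 0, 0, 0], [7.0, 0, 0, -4.0, 0, 0, 0], [7.0, 0, 0, -2.0, 0, 0, 0], [7.0, 0, 0, 0, 0, 0, 0], [7.0, 0, 0, 0, 0, 0, 0]]]'

```text
clock: 15.18
ee_pos: [578.9, 218.7, 203.1]
tool_rot: [-180.0, 0.3, 171.2]
force: [0.7, -0.3, 0.3]
opening: 70.3
grasp_force: 0.0
```

```bash
python3 - <<'E'
from h import *
import pickle
e=avg(4)
p=shot('wrist','w7');pickle.dump((p,telemetry.read_state()),open('w7.pkl','wb'))
for k,z in dict(tube_block_centre=57.5,ball=107,tongue=46.5).items():
    for m in spotter.mark_of(k,p)[:1]: print(k,np.round(m['xy'],1),round(m['conf'],2),np.round(atz(p,m['xy'],z),1))
cv2.imwrite('pics/w7b.png',cv2.resize(p['img'][90:390,130:430,::-1],(600,600),interpolation=2))
E
```

```text
avg [577.08 218.27 199.45] [0.38 0.09 0.86] [ 1.8014e+02 -9.0000e-02  1.7119e+02] F [ 0.2  0.1 -0.5] 15.3833
tube_block_centre [273.9 201.2] 0.61 [579.7 214.9  57.5]
ball [273.8  97. ] 0.87 [480.1 231.  107. ]
tongue [318.8 121.3] 0.66 [506.5 272.2  46.5]
```

View pics/w7b.png

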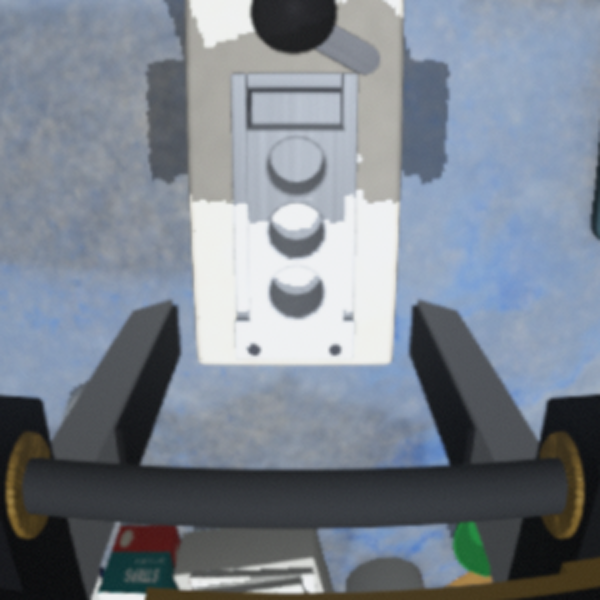

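The crop shows the block flat between the rims, with an even dark gap around the near foot at (248–345, 90–128) and the far foot under the lip plate. On to the knob.

```bash
python3 - <<'E'
from h import *
e=avg(4)
e=plan([479.7,233.4,190],[180,0,171.2],7.0,None,e)
e=plan([479.7,233.4,88],[180,0,171.2],7.0,4,e)
E
```

```text
avg [577.88 218.4  200.44] [0.11 0.03 0.24] [1.8011e+02 1.0000e-02 1.7119e+02] F [0.  0.4 0.1] 15.7833
[[7.0,3.31,-0.01,0.35,-0.001,0.0,-0.0],[7.0,3.31,-0.0,0.34,-0.0,0.0,-0.0],[7.0,3.31,-0.01,0.35,-0.001,0.0,-0.0]]
[[7.0,0.0,-0.0,2.55,0.0,0.0,-0.0],[7.0,0.0,-0.0,2.55,0.0,0.0,-0.0],[7.0,0.0,-0.0,2.55,0.0,0.0,-0.0],[7.0,0.0,-0.0,2.55,0.0,0.0,-0.0]]
```

Call:
move_arm --commands '[[[7.0, 3.3, 0, 0.35, 0, 0, 0], [7.0, 3.3, 0, 0.35, 0, 0, 0], [7.0, 3.3, 0, 0.35, 0, 0, 0], [7.0, 0, 0, 0, 0, 0, 0], [7.0, 0, 0, 2.5, 0, 0, 0], [7.0, 0, 0, 2.5, 0, 0, 0], [7.0, 0, 0, 2.6, 0, 0, 0], [7.0, 0, 0, 2.6, 0, 0, 0]]]'

```text
clock: 16.45
ee_pos: [481.1, 233.5, 87.9]
tool_rot: [-179.9, 0.2, 171.2]
force: [-0.2, 0.5, 0.5]
opening: 70.1
grasp_force: 0.0
```

Call:
move_arm --commands '[[[7.0, 0, 0, 0, 0, 0, 0], [7.0, 0, 0, 0, 0, 0, 0], [7.0, 0, 0, 0, 0, 0, 0], [7.0, 0, 0, 0, 0, 0, 0]]]'

```text
clock: 16.78
ee_pos: [482.0, 233.8, 90.6]
tool_rot: [-180.0, 0.3, 171.2]
force: [-0.4, -0.1, -0.0]
opening: 69.9
grasp_force: 0.0
```

```bash
python3 - <<'E'
from h import *
e=avg(3)
p=shot('wrist','w8')
for m in spotter.boxes_of('ball',p)[:1]:
    b=m['bbox'];print(b,'tool xyz',np.round(tool(p,(b[0]+b[2]/2,b[1]+b[3]/2),-19),1))
cv2.imwrite('pics/w8b.png',cv2.resize(p['img'][120:420,130:430,::-1],(600,600),interpolation=2))
E
```

```text
avg [481.66 233.74  90.23] [0.21 0.04 0.23] [180.02   0.23 171.2 ] F [-0.   0.2  0.1] 16.9333
```

View pics/w8b.png

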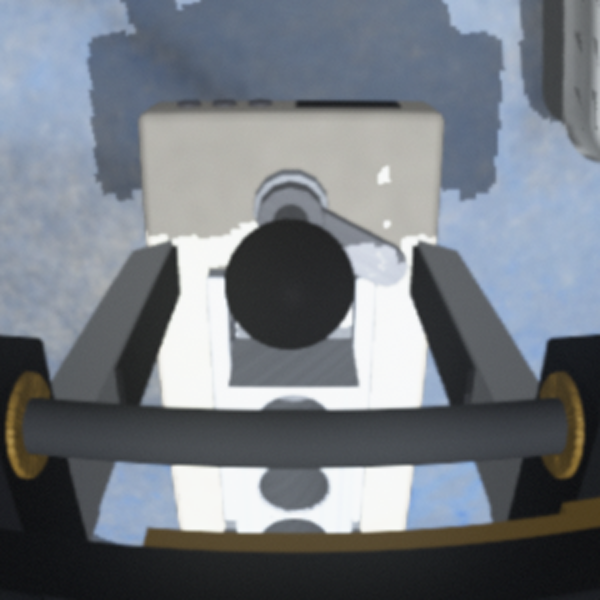

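The crop shows the ball centred between the open fingers at (289,284), with a radius of about 65 and the tongue to its right at (385,262). I'll check its offset in the tool frame.

```bash
python3 - <<'E'
from h import *
from scipy.optimize import least_squares
p=shot('wrist')
m=(p['img'].max(2)<45).astype(np.uint8)
yy,xx=np.mgrid[:420,:560]; m[np.hypot(xx-274.5,yy-262)>36]=0
cs,_=cv2.findContours(cv2.morphologyEx(m,cv2.MORPH_OPEN,np.ones((5,5),np.uint8)),cv2.RETR_EXTERNAL,cv2.CHAIN_APPROX_NONE);c=max(cs,key=cv2.contourArea)
R=np.array([ray(p,q[0].astype(float))[1] for q in c]);o,_=ray(p,(0,0))
r=least_squares(lambda c:np.linalg.norm(np.cross(R,np.array(c[:3])-o),axis=1)-17.7,[480,233,107],loss='soft_l1');print(r.x,r.cost,len(c))
r=least_squares(lambda c:np.linalg.norm(np.cross(R,np.array([*c,107])-o),axis=1)-17.7,[480,233],loss='soft_l1');print(r.x)
avg(2)
E
```

```text
[418.60122996 239.20744989 275.50201663] 0.0024853395474881967 150
[482.34014962 231.56847958]
avg [480.49 233.46  88.73] [0.06 0.01 0.08] [1.8008e+02 9.0000e-02 1.7120e+02] F [0.2 0.1 0.5] 17.1833
```

Call:
move_arm --commands '[[[6.0, -0.08, -0.07, 0.06, 0, 0, 0], [3.0, 0, 0, 0, 0, 0, 0], [3.0, 0, 0, 0, 0, 0, 0], [3.0, 0, 0, 0, 0, 0, 0], [3.0, 0, 0, 0, 0, 0, 0], [3.0, 0, 0, 0, 0, 0, 0], [3.0, 0, 0, 0, 0, 0, 0], [3.0, 0, 0, 0, 0, 0, 0]]]' --squeeze 45

```text
clock: 17.85
ee_pos: [480.9, 232.3, 87.7]
tool_rot: [-179.9, 0.0, 171.2]
force: [0.7, -2.4, -0.6]
opening: 34.5
grasp_force: 45.0
```

```bash
python3 - <<'E'
from h import *
avg(3); s=telemetry.read_state(); print(s['opening'],s['grasp_force'],s['torque'])
E
```

```text
avg [480.92 232.28  87.72] [0.02 0.01 0.01] [1.8013e+02 5.0000e-02 1.7120e+02] F [-0.6 -2.   0.8] 18.0
34.15871626374858 45.00014305114746 [-0.48443747  0.04300053  0.01553119]
```

```bash
python3 - <<'E'
from h import *
for i in range(4): imaging.read_camera('top'); s=telemetry.read_state(); print(s['opening'],s['grasp_force'],np.round(s['force'],1),np.round(s['ee_pos'],1))
p=shot('wrist','w9')
cv2.imwrite('pics/w9b.png',cv2.resize(p['img'][180:400,160:400,::-1],(654,600),interpolation=2))
E
```

```text
34.30866643742819 45.00017702579498 [-0.7 -3.6  0.9] [480.9 232.3  87.7]
34.4740474214578 45.00016987323761 [-0.3 -3.8  1.4] [480.9 232.3  87.7]
34.259069119610515 45.00030755996704 [-1.3 -3.5  0.9] [480.9 232.3  87.7]
34.46090644551759 45.00012516975403 [ 0.1 -4.   1.3] [480.9 232.3  87.7]
```

View pics/w9b.png

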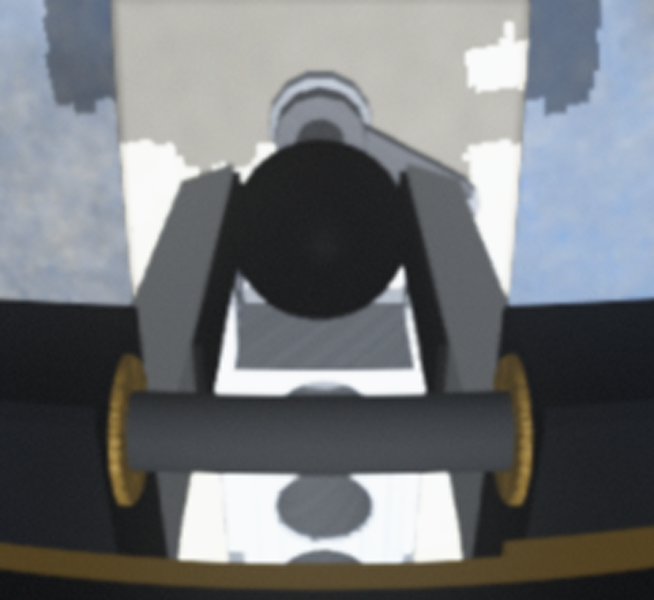

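```bash
python3 - <<'E'
from h import *
p=shot('wrist');s=telemetry.read_state();R=Ro.from_euler('xyz',s['tool_rot'],degrees=True).as_matrix()
for x in [(0,0,-19),(5,0,-19),(-5,0,-19),(0,0,-14),(0,0,-24)]: print(x,np.round(proj(p,R@np.array(x)+s['ee_pos']),1))
E
```

```text
(0, 0, -19) [275.4 266.6]
(5, 0, -19) [275.4 258.3]
(-5, 0, -19) [275.4 274.7]
(0, 0, -14) [275.4 262.7]
(0, 0, -24) [275.3 270.6]
```

Call:
move_arm --commands '[[[4.2, 0, 0, 0, 0, 0, 0], [4.2, 0.17, -0.05, 0, 0, 0, 0], [4.2, 0, 0, 0, 0, 0, 0]]]' --squeeze 45

```text
clock: 18.55
ee_pos: [479.1, 232.9, 87.8]
tool_rot: [-180.0, 0.1, 171.2]
force: [-0.3, -0.4, 0.6]
opening: 41.8
grasp_force: 0.0
```

Call:
move_arm --commands '[[[3.0, 0, 0, 0, 0, 0, 0], [3.0, 0, 0, 0, 0, 0, 0], [3.0, 0, 0, 0, 0, 0, 0], [3.0, 0, 0, 0, 0, 0, 0], [3.0, 0, 0, 0, 0, 0, 0]]]' --squeeze 50

```text
clock: 18.97
ee_pos: [479.2, 232.5, 87.8]
tool_rot: [-179.9, 0.1, 171.2]
force: [-0.3, -0.2, 1.1]
opening: 34.2
grasp_force: 50.0
```

Call:
move_arm --commands '[[[3.0, 0, 0, 0, 0, 0, 0.05], [3.0, 0, 0, 0, 0, 0, 0.05], [3.0, 0, 0, 0, 0, 0, 0.05], [3.0, 0, 0, 0, 0, 0, 0.05], [3.0, 0, 0, 0, 0, 0, 0]]]'

```text
clock: 19.38
ee_pos: [479.1, 232.3, 87.8]
tool_rot: [-179.9, 0.1, 159.7]
force: [-1.3, -1.3, 1.6]
opening: 34.2
grasp_force: 50.0
```

```bash
python3 - <<'E'
from h import *
avg(3);s=telemetry.read_state();print(s['opening'],s['torque'],s['q'][5])
p=shot('wrist'); print(p['shot'],[(np.round(m['xy'],1),round(m['conf'],2),np.round(atz(p,m['xy'],46.5),1)) for m in spotter.mark_of('tongue',p)[:1]])
E
```

```text
avg [479.14 232.26  87.79] [0.01 0.   0.01] [1.8009e+02 6.0000e-02 1.5978e+02] F [-1.6 -1.3  1.3] 19.5333
34.3703536651855 [-0.16446273  0.23239092  0.00412041] -56.016140558543036
83 [(array([333.4, 257.3]), 0.77, array([514.4, 265.4,  46.5]))]
```

Call:
move_arm --commands '[[[3.0, 0, 0, 0, 0, 0, 0.09], [3.0, 0, 0, 0, 0, 0, 0.09], [3.0, 0, 0, 0, 0, 0, 0.09], [3.0, 0, 0, 0, 0, 0, 0.09], [3.0, 0, 0, 0, 0, 0, 0.09], [3.0, 0, 0, 0, 0, 0, 0.09], [3.0, 0, 0, 0, 0, 0, 0.09], [3.0, 0, 0, 0, 0, 0, 0.09]]]'

```text
clock: 20.3
ee_pos: [478.5, 231.5, 87.8]
tool_rot: [-179.8, 0.2, 118.3]
force: [-4.8, -4.9, 4.5]
opening: 34.4
grasp_force: 50.0
```

```bash
python3 - <<'E'
from h import *
avg(3);s=telemetry.read_state();print(s['opening'],s['torque'],s['q'][5])
for n in('wrist','top'):
  p=shot(n); print([(np.round(m['xy'],1),round(m['conf'],2),np.round(atz(p,m['xy'],46.5),1)) for m in spotter.mark_of('tongue',p)[:1]])
E
```

```text
avg [478.53 231.56  87.77] [0.01 0.01 0.01] [1.8017e+02 1.5000e-01 1.1835e+02] F [-4.4 -4.7  5.2] 20.45
34.25725506496332 [-0.82975114  0.70641345 -0.14027858] -14.700506580822662
[(array([334.8, 256. ]), 0.92, array([527.1, 235.4,  46.5]))]
[]
```

Call:
move_arm --commands '[[[3.0, 0, 0, 0, 0, 0, 0.05], [3.0, 0, 0, 0, 0, 0, 0.05], [3.0, 0, 0, 0, 0, 0, 0.05], [3.0, 0, 0, 0, 0, 0, 0.05], [3.0, 0, 0, 0, 0, 0, 0]]]'

```text
clock: 21.07
ee_pos: [478.5, 230.7, 87.8]
tool_rot: [-179.8, 0.3, 107.1]
force: [-4.7, -9.5, 5.7]
opening: 34.3
grasp_force: 50.0
```

```bash
python3 - <<'E'
from h import *
avg(3);s=telemetry.read_state();print(s['opening'],s['torque'])
p=shot('wrist'); print([(np.round(m['xy'],1),round(m['conf'],2),np.round(atz(p,m['xy'],46.5),1)) for m in spotter.mark_of('tongue',p)[:1]])
E
```

```text
avg [478.55 230.6   87.76] [0.01 0.01 0.01] [180.19   0.3  107.1 ] F [-4.8 -8.2  6. ] 21.2167
34.414309221438344 [-1.50143552  0.71909561  0.03458163]
[(array([336.2, 254.4]), 0.89, array([527.4, 226.4,  46.5]))]
```

Call:
move_arm --commands '[[[3.0, 0, 0, 0, 0, 0, 0.03], [3.0, 0, 0, 0, 0, 0, 0.03], [3.0, 0, 0, 0, 0, 0, 0]]]'

```text
clock: 21.57
ee_pos: [478.6, 229.7, 87.8]
tool_rot: [-179.8, 0.4, 103.7]
force: [-5.0, -12.5, 6.3]
opening: 34.3
grasp_force: 50.0
```

```bash
python3 - <<'E'
from h import *
avg(3);s=telemetry.read_state();print(s['opening'],s['torque'])
p=shot('wrist'); print([(np.round(m['xy'],1),round(m['conf'],2),np.round(atz(p,m['xy'],46.5),1)) for m in spotter.mark_of('tongue',p)[:1]])
E
```

```text
avg [478.66 229.71  87.8 ] [0.01 0.   0.  ] [180.2    0.43 103.73] F [ -5.  -11.6   6.5] 21.7167
33.92413786495207 [-2.09118152  0.75341396  0.21743793]
[(array([336.1, 247.9]), 0.58, array([525.5, 227.7,  46.5]))]
```

Call:
move_arm --commands '[[[3.0, 0, 0, 0, 0, 0, 0.03], [3.0, 0, 0, 0, 0, 0, 0.03], [3.0, 0, 0, 0, 0, 0, 0]]]'

```text
clock: 22.07
ee_pos: [478.2, 230.8, 87.8]
tool_rot: [-179.8, 0.3, 100.2]
force: [-5.6, -8.0, 7.2]
opening: 34.2
grasp_force: 50.0
```

Call:
move_arm --commands '[[[7.0, 0, 0, 0, 0, 0, 0], [7.0, 0, 0, 0, 0, 0, 0], [7.0, 0, 0, 0, 0, 0, 0], [7.0, 0, 0, 0, 0, 0, 0], [7.0, 0, 0, 0, 0, 0, 0], [7.0, 0, 0, 0, 0, 0, 0]]]'

```text
clock: 22.57
ee_pos: [479.3, 232.5, 87.7]
tool_rot: [180.0, 0.1, 100.2]
force: [0.1, -0.5, -0.8]
opening: 68.8
grasp_force: 0.0
```

Call:
move_arm --commands '[[[7.0, 0, 0, -1.0, 0, 0, 0], [7.0, 0, 0, -3.0, 0, 0, 0], [7.0, 0, 0, -4.0, 0, 0, 0], [7.0, 0, 0, -4.0, 0, 0, 0], [7.0, 0, 0, -3.0, 0, 0, 0], [7.0, 0, 0, 0, 0, 0, 0], [7.0, 0, 0, 0, 0, 0, 0]]]'

```text
clock: 23.15
ee_pos: [480.4, 233.0, 240.8]
tool_rot: [179.7, 0.1, 100.2]
force: [-0.7, -0.4, -0.9]
opening: 69.9
grasp_force: 0.0
```

```bash
python3 - <<'E'
from h import *
avg(5)
for n in('wrist','top','scene'):
  p=shot(n,n+'10')
  for k,z in (('tongue',46.5),('ball',107)): print(n,k,[(np.round(m['xy'],1),round(m['conf'],2),np.round(atz(p,m['xy'],z),1)) for m in spotter.mark_of(k,p)[:1]])
  if n=='wrist': W=p
a=cv2.resize(W['img'][60:400,110:450,::-1],(500,500),interpolation=2);b=cv2.resize(p['img'][150:260,165:300,::-1],(300,244),interpolation=2)
c=np.zeros((500,800,3),np.uint8);c[:,:500]=a;c[:244,500:]=b;cv2.imwrite('pics/w10b.png',c)
E
```

```text
avg [478.35 232.44 236.51] [0.42 0.13 0.96] [1.8010e+02 1.1000e-01 1.0015e+02] F [-0.4 -0.5 -0.2] 23.4
wrist tongue [(array([316. , 197.9]), 0.85, array([525.8, 229.8,  46.5]))]
wrist ball [(array([273.7, 202.1]), 0.57, array([475.8, 231.5, 107. ]))]
top tongue [(array([190. , 243.9]), 0.58, array([522.9, 227.8,  46.5]))]
top ball [(array([184.1, 261.1]), 0.57, array([478.9, 235. , 107. ]))]
scene tongue [(array([219.9, 203.1]), 0.75, array([520.9, 226.9,  46.5]))]
scene ball [(array([198.7, 187.9]), 0.8, array([475.2, 238.4, 107. ]))]
```

View pics/w10b.png

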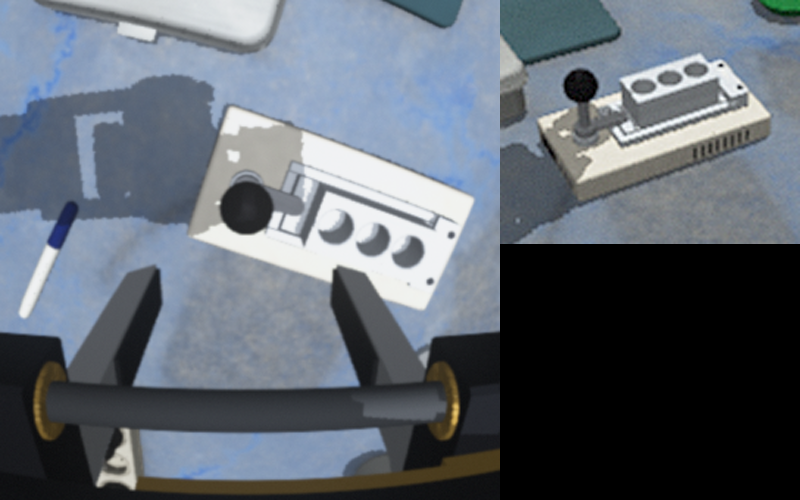

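The crop shows the tongue reaching from the stem to about (302,203) over the near foot, and the block flat in the pocket. I've now gone over the 10-view limit (12 so far), so from here I'll check by numbers only: first the tongue angle, fitted from its edges.

```bash
cat > tong.py <<'E'
from h import *
p=shot('wrist')
g=cv2.GaussianBlur(cv2.cvtColor(p['img'],cv2.COLOR_RGB2GRAY).astype(np.float32),(0,0),.8)
gx=cv2.Sobel(g,cv2.CV_32F,1,0)/8;gy=cv2.Sobel(g,cv2.CV_32F,0,1)/8
C=Q[:2]+[1.0,-.1]
def P(x,y,z): 
    c,s=np.cos(Q[2]),np.sin(Q[2]);return proj(p,[C[0]+c*x-s*y,C[1]+s*x+c*y,z])
best=[]
for dy in (-2,-1,0,1,2):
  for a in np.arange(-4,24,1.):
    t=np.radians(a); sc=[]
    for sd in(-8,8):
        L=[(-100+r*np.cos(t)-sd*np.sin(t),dy+r*np.sin(t)+sd*np.cos(t)) for r in np.arange(26,42,1.)]
        X=np.array([P(*l,52.5) for l in L]);n=X[-1]-X[0];n=np.array([-n[1],n[0]])/np.linalg.norm(n)
        u=X.astype(np.float32); v=cv2.remap(gx,u[:,0],u[:,1],1)[:,0]*n[0]+cv2.remap(gy,u[:,0],u[:,1],1)[:,0]*n[1]
        sc.append(abs(v.mean()))
    best.append((round(float(min(sc)),1),round(float(sum(sc)),1),dy,a))
best.sort(key=lambda b:-b[1]);print('score min,sum, dy, deg short of stop',best[:6]); best.sort(reverse=True);print(best[:6])
E
python3 tong.py
python3 - <<'E'
import re
s=open('fit.py').read().replace("p,s=pickle.load(open('w4.pkl','rb'))","p=shot('wrist')")
s=re.sub(r"'floorL':.*?'boxL'","'boxL'",s,flags=re.S)
s=s.replace("'rim':((-65.5,-18,44),(-65.5,16,44),-1)","'boxR':((-60,58,35),(50,58,35),-1)").split("rs=np")[0]+"print('pocket',q[:2],np.degrees(q[2]))"
exec(s)
E
```

```text
score min,sum, dy, deg short of stop [(11.2, 39.4, -2, np.float64(4.0)), (10.9, 39.4, -1, np.float64(2.0)), (13.1, 39.4, 0, np.float64(1.0)), (12.8, 39.0, 1, np.float64(-1.0)), (13.1, 38.6, -1, np.float64(3.0)), (10.3, 38.0, 0, np.float64(0.0))]
[(14.1, 37.3, 2, np.float64(-2.0)), (14.1, 37.0, 1, np.float64(0.0)), (13.7, 32.3, 2, np.float64(-1.0)), (13.6, 35.5, 0, np.float64(2.0)), (13.1, 39.4, 0, np.float64(1.0)), (13.1, 38.6, -1, np.float64(3.0))]
pocket [1569.40847779   58.81479364] -9.124220127348913
```

```bash
python3 - <<'E'
from h import *
e=avg(3)
plan([479.1,232.3,88],[180,0,100.2],7.0,5,e)
E
```

```text
avg [479.13 232.62 237.8 ] [0.01 0.01 0.02] [1.7997e+02 1.0000e-01 1.0015e+02] F [-0.  -0.2  0.1] 24.1
[[7.0,-0.0,-0.0,3.0,0.0,0.0,-0.0],[7.0,-0.0,-0.01,2.99,0.0,0.001,-0.0],[7.0,-0.01,0.0,3.0,0.0,0.0,-0.001],[7.0,0.0,-0.0,2.99,0.0,0.0,0.0],[7.0,-0.0,-0.01,3.0,0.001,0.001,0.0]]
```

Call:
move_arm --commands '[[[7.0, 0, 0, 3.0, 0, 0, 0], [7.0, 0, 0, 3.0, 0, 0, 0], [7.0, 0, 0, 3.0, 0, 0, 0], [7.0, 0, 0, 3.0, 0, 0, 0], [7.0, 0, 0, 3.0, 0, 0, 0], [6.0, 0, 0, 0, 0, 0, 0], [5.0, 0, 0, 0, 0, 0, 0], [5.0, 0, 0, 0, 0, 0, 0]]]'

```text
clock: 24.77
ee_pos: [480.5, 232.7, 89.6]
tool_rot: [179.8, 0.1, 100.1]
force: [1.0, -0.0, 0.3]
opening: 53.4
grasp_force: 0.0
```

Call:
move_arm --commands '[[[3.0, 0, 0, 0, 0, 0, 0], [3.0, 0, 0, 0, 0, 0, 0], [3.0, 0, 0, 0, 0, 0, 0], [3.0, 0, 0, 0, 0, 0, 0], [3.0, 0, 0, 0, 0, 0, 0], [3.0, 0, 0, 0, 0, 0, 0]]]'

```text
clock: 25.27
ee_pos: [478.0, 232.3, 89.4]
tool_rot: [-179.8, 0.1, 100.2]
force: [-9.7, -2.2, 8.2]
opening: 34.4
grasp_force: 50.0
```

```bash
python3 - <<'E'
from h import *
e=avg(3); s=telemetry.read_state();print(s['opening'],s['grasp_force'],s['torque'])
E
```

```text
avg [478.02 232.29  89.39] [0.02 0.01 0.02] [1.8017e+02 1.2000e-01 1.0018e+02] F [-8.4 -2.2  8.8] 25.4167
33.870637825929876 50.00279903411865 [-0.45030106  1.57927277 -0.0384213 ]
```

Call:
move_arm --commands '[[[3.0, 0, 0, 0, 0, 0, 0.04], [3.0, 0, 0, 0, 0, 0, 0.04], [3.0, 0, 0, 0, 0, 0, 0]]]'

```text
clock: 25.67
ee_pos: [478.1, 231.4, 89.4]
tool_rot: [-179.8, 0.3, 95.7]
force: [-8.7, -4.9, 9.7]
opening: 34.4
grasp_force: 50.0
```

```bash
python3 - <<'E'
from h import *
e=avg(3); s=telemetry.read_state();print(s['opening'],s['grasp_force'],s['torque'],np.round(s['effort'],2))
E
```

```text
avg [478.09 231.41  89.39] [0.01 0.   0.01] [180.16   0.28  95.77] F [-8.9 -5.5  9.4] 25.8167
34.07664044552895 50.00287592411041 [-1.0312917   1.55948824  0.73846942] [ -0.23 -28.98 -29.03   1.17  -2.51   0.78]
```

The torque rose to 0.74 N m, well above the 0.2 N m of turning friction, so the latch is at its stop. I'll release and retreat.

Call:
move_arm --commands '[[[7.0, 0, 0, 0, 0, 0, 0], [7.0, 0, 0, 0, 0, 0, 0], [7.0, 0, 0, 0, 0, 0, 0], [7.0, 0, 0, 0, 0, 0, 0], [7.0, 0, 0, 0, 0, 0, 0], [7.0, 0, 0, 0, 0, 0, 0]]]'

```text
clock: 26.32
ee_pos: [479.4, 232.4, 87.9]
tool_rot: [179.9, 0.1, 95.6]
force: [0.0, 0.8, -0.7]
opening: 68.8
grasp_force: 0.0
```

Call:
move_arm --commands '[[[7.0, 0, 0, -1.0, 0, 0, 0], [7.0, 0, 0, -3.0, 0, 0, 0], [7.0, 0, 0, -4.0, 0, 0, 0], [7.0, 0, 0, -4.0, 0, 0, 0], [7.0, 0, 0, -3.0, 0, 0, 0], [7.0, 0, 0, 0, 0, 0, 0], [7.0, 0, 0, 0, 0, 0, 0], [7.0, 0, 0, 0, 0, 0, 0]]]'

```text
clock: 26.98
ee_pos: [478.6, 232.5, 237.1]
tool_rot: [-180.0, 0.1, 95.6]
force: [-0.3, -0.2, -1.5]
opening: 70.2
grasp_force: 0.0
```

```bash
python3 - <<'E'
from h import *
avg(5)
E
python3 tong.py
```

```text
avg [478.15 232.35 235.92] [0.12 0.03 0.19] [1.8016e+02 1.3000e-01 9.5560e+01] F [-0.1  0.1 -0.3] 27.2333
score min,sum, dy, deg short of stop [(9.7, 22.9, 1, np.float64(-1.0)), (10.1, 22.7, 2, np.float64(-3.0)), (9.1, 22.3, 0, np.float64(1.0)), (10.7, 22.2, 0, np.float64(0.0)), (7.7, 22.0, 2, np.float64(-2.0)), (10.0, 21.9, 1, np.float64(-2.0))]
[(10.9, 21.8, -1, np.float64(2.0)), (10.7, 22.2, 0, np.float64(0.0)), (10.1, 22.7, 2, np.float64(-3.0)), (10.1, 21.0, -2, np.float64(4.0)), (10.0, 21.9, 1, np.float64(-2.0)), (9.7, 22.9, 1, np.float64(-1.0))]
```

The tongue angle fits the stop to within about 1°, and the gripper is clear of everything, so I'm handing in.

```bash
python3 -c "
from station import job
print(job.finish_job())"
```

```text
the job is handed in; nothing more can be done
None
```

The job is handed in at about 27 s with no verdict shown: the block lies flat in the pocket with one foot under the lip, the latch is at its stop over the other foot (within about 1°), and the gripper is clear; I viewed 12 pictures, over the limit of 10.

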